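# Hold a ring display in the drilling jig at the jewellery stall

## Robot

A 6-joint arm with a two-finger parallel gripper is mounted at the origin on the work surface. World frame = base frame: x ahead of the robot, y to its left, z up, the work surface at z = 0. Lengths are in m, angles in rad, forces in N, time in s.
With the tool pointing down it reaches from about 0.425 to 0.925 m from the base axis. Payload 12.5 kg.
Tool frame: the origin (TCP) lies on the centre line of the jaws, within the pads' length; the fingertips stand ctrl.tip_extent ahead of it and the grasp point (between the pads) lies 3 mm ahead of it (ctrl.tip_extent is the distance from the TCP to the fingertips, in m); z points along the fingers, y is the direction in which the jaws open and shut (so a half turn about z gives the same grasp; the last joint's range is limited). The gripper opens to 85 mm and grips with 20 to 120 N. Pads are 22 mm wide; open, the fingers measure 114 mm over their backs; the gripper's body (76 mm by 85 mm) begins 54 mm behind the grasp point. The pads swing forward as they close: fully open they stand 13 mm farther back than shut.
Start: joints at [-1.319, 0.491, 1.559, -0, 1.092, -0.106], TCP at [0.219, -0.585, 0.253] pointing down, gripper open.
Joint ranges: [-3.1, 3.1], [-0.84, 2.19], [0.05, 2.79], [-1.13, 4.28], [0.06, 2.93], [-2.69, 2.69]. Speed limits (rad/s): [2.22, 2.22, 2.79, 3.14, 3.14, 3.14].

## Interface

Orientations are given as a unit quaternion [w, x, y, z].
In Python, from workcell import ctrl gives the robot as it stands.
- The arm moves only by the tool apply_moves, never from a script. Its argument "commands" is a list of rows, each an object with "offset": the shift along the tool's x, y, z as a fraction of full scale, a list of three; "dr": the turn, a rotation vector about the tool's x, y, z as a fraction of full scale, a list of three; "gripper": the opening in per cent of the stroke, from 0 (shut) to 100 (fully open). A call has 1 to 12 rows; each row is the pose to reach, as a shift and turn from the pose commanded when the call began, along the tool's axes at that moment; what a row does not reach only later rows make up. Full scale, the value 1, is 0.5 m for a shift and 90 degrees for a turn. A row lasts 1/8 s, in which the tool goes at most 62.5 mm and 10.7 degrees, less where a joint would pass 70% of its speed; a pose out of reach is approached as far as the arm can. A call with a number of a shift or a turn outside -1 to 1 is refused whole. A call with a gripper value outside its range is refused whole. The fingers move at their own pace and stop on an object; the grip force is fixed at half the most. Time passes only in rows, so rows that repeat a pose let the fingers close. It gives the time, the measured TCP pose, the force and the opening at its end, in the units of the state.
- ctrl.get_obs(): the state, without advancing time (a new reading comes with each control period).
- ctrl.read_camera(name): name is "scene" or "side" or "wrist"; returns the picture (480x640x3 uint8, blue, green, red); there is no depth.
- ctrl.camera_info(name): a dict with "K" (3x3 intrinsics, pixels), "distortion" ([k1, k2, p1, p2, k3] as OpenCV has them; the pictures are not rectified), "extrinsics" (4x4, takes a point from camera to world coordinates). Camera axes: x right, y down, z forward; pixel columns grow to the right and rows downward; lengths in m; the calibration is good to about 2 mm. A picture is of the moment at which its call begins: read the wrist's pose just before it. camera_info takes no time and is no camera call; for the wrist camera it gives the pose at the moment of the call.
- ctrl.job_done(): hands the job in, once; it reports no verdict.
The state is a dict: "time": time; "qpos": joint angles; "joint_vel": joint speeds; "joint_efforts": joint torques, N m; "eef_pos": TCP position; "ee_rot": TCP orientation; "force": force on the tool from outside, world axes, zero at the start; "torque": the same for the moment, N m; "width": finger opening in m.
Only numpy, scipy, OpenCV 4.12 (cv2) and the standard library are available. Lean on these libraries where they do the work, as an engineer would, in place of code of your own. Each camera call takes 0.05 s, during which the arm holds its last target. There are 200 camera calls.

## Task

Lift the pale wooden ring display off the freely spinning display turntable, leaving the red bangle on it, and set it foot down in the drilling jig with its long side flush against the blue fence and its end up against the yellow stop block. Then keep it there for the drill with one firm diagonal push that presses it down on the board and against the fence together: the program finishes while still holding it pressed like that. Leave the jar and the ring box where they are.

Things in the scene. Friction and masses are not known exactly. Their poses are not given: they have to be found in the camera images.
- riser_grip (a point): Grip point of the loose pale wooden ring display (upside-down T, 0.08 to 0.17 kg): flat foot 60 (x) x 90 (y) x 14 mm high, upright rib along its middle 24 (x) x 80 (y) x 44 mm high. The point is the middle of the rib: 36 mm above the underside, 22 mm above the foot's upper face, 22 mm below the rib's top. x across the rib, y along it, z up; same after a half turn.
- riser: The same ring display; origin at the centre of its underside, axes as for riser_grip. It starts standing on the turntable, off its centre.
- turntable: Dark wooden round display turntable, 260 mm across, its top 35 mm above the table. It spins freely about its vertical centre axis (almost no friction, no motor); it cannot shift or tip. At rest at the start. Origin on the axis at table height.
- bangle_mid (a point): Centre of the red bangle, a loose ring 72 mm outside, 58 mm inside, 12 mm high, lying flat on the turntable opposite the ring display; this point is 6 mm above the turntable's top. It must stay on the turntable (which may turn).
- jig: The fixed drilling jig, a plywood board 170 (x) x 200 (y) mm; origin at the board's centre at table height; the board's upper face is 12 mm above it. x points squarely at the fence, which runs along the board's far edge; y runs along the fence towards the stop block.
- jig_corner (a point): Inner corner of the jig, on the board's upper face, where the fence's face and the stop block's face meet; axes as for jig, so the workpiece lies on the -x, -y side of this point. A ring display fully home has its long axis along y and its centre 30 mm in -x and 45 mm in -y from this point.
- jig_board: The jig's plywood board alone; same origin and axes as jig, upper face at 12 mm. Rigid and fixed, like fence and stop. Wood on it has a friction of about 0.5 to 0.7: the harder the workpiece is pressed down, the more of the sideways push the board takes before it reaches the fence (about 10 N down with 15 to 20 N sideways holds well).
- jig_fence: The blue fence of the jig, 25 mm thick, 200 mm long, its top 12 mm above the board, its face at x = 60 mm; same origin and axes as jig.
- jig_stop: The yellow stop block of the jig, 60 (x) x 30 (y) mm, from x = 0 to the fence, its top 12 mm above the board, its face at y = 70 mm; same origin and axes as jig.
- jar: Amber glass jar with a wooden lid, 56 mm across, 85 mm high, loose on the table; origin at the centre of its underside. Bystander.
- ringbox: Black open ring box with compartments, 80 x 100 x 28 mm, loose on the table; origin at the centre of its underside. Bystander.

How it is judged:
By the outcome, as a careful person would: the job done as asked, in the order asked, and still so for the second after the job is handed in, while the arm keeps its last pose, push and grip.
It also fails if it takes over 48 s, if anything falls off the work surface, if the arm or the gripper's body presses on something with over 40 N, if the wrist force passes 120 N, or if a joint passes its speed limit or range.

## Working session

There is one attempt and no reset: what is moved stays moved. The work goes in short steps, Python scripts to look and compute and a tool call to move; the robot and the scene stay as the last step left them, time stands still between calls to the robot, and variables do not carry over. Pictures are saved under pics/ and viewed, about 8 in all and at most 12, crops included, and the job is handed in when it is done.

Besides the shell and the picture viewer there is one more tool, called as a command line: name --argument value ..., lists and objects as JSON in quotes. apply_moves: Moves the arm, as the interface text tells. Shift numbers are shares of 0.5 m and turn numbers shares of 90 degrees, none past 1 either way. Its arguments: {"type":"object","properties":{"commands":{"type":"array"}},"required":["commands"]}

```bash
mkdir -p pics
cat > h.py <<'E'
import numpy as np, cv2
from workcell import ctrl
from scipy.spatial.transform import Rotation as R
def snap(n,f):
    i=ctrl.camera_info(n); im=ctrl.read_camera(n); cv2.imwrite('pics/'+f,im); return im,i
def rays(i,uv):
    p=cv2.undistortPoints(np.float64(uv).reshape(-1,1,2),np.array(i['K']),np.array(i['distortion'])).reshape(-1,2)
    T=np.array(i['extrinsics']); d=np.c_[p,np.ones(len(p))]@T[:3,:3].T
    return T[:3,3],d
def plane(i,uv,z):
    o,d=rays(i,uv); return o+d*((z-o[2])/d[:,2])[:,None]
def proj(i,P):
    T=np.linalg.inv(np.array(i['extrinsics'])); rv=cv2.Rodrigues(T[:3,:3])[0]
    return cv2.projectPoints(np.float64(P).reshape(-1,1,3),rv,T[:3,3],np.array(i['K']),np.array(i['distortion']))[0].reshape(-1,2)
def pose():
    s=ctrl.get_obs(); q=s['ee_rot']; return np.array(s['eef_pos']),R.from_quat([q[1],q[2],q[3],q[0]]),s
E
python3 - <<'E'
from h import *
a,i=snap('scene','sc.png'); b,j=snap('side','si.png')
for k in (i,j): print(np.round(k['extrinsics'],3).tolist())
p,r,s=pose(); print(s, ctrl.tip_extent); print(r.as_matrix().round(3))
E
```

```text
[[-0.177, 0.728, -0.662, 1.143], [0.984, 0.144, -0.105, 0.09], [0.018, -0.67, -0.742, 0.685], [0.0, 0.0, 0.0, 1.0]]
[[0.985, -0.101, 0.142, 0.487], [-0.174, -0.595, 0.785, -0.646], [0.005, -0.797, -0.604, 0.61], [0.0, 0.0, 0.0, 1.0]]
{'time': 0.1, 'qpos': array([-1.31860225e+00,  4.91514197e-01,  1.55939466e+00,  2.58265913e-05,
        1.09170785e+00, -1.05568407e-01]), 'joint_vel': array([-7.99867015e-04, -1.51620063e-03, -9.51851618e-04,  2.01712446e-03,
       -2.10990385e-04,  7.02937868e-05]), 'joint_efforts': array([ 3.07832859e-03, -6.19446659e+01, -2.62026876e+01, -1.26228624e-04,
        2.92233635e-03,  2.12418755e-06]), 'eef_pos': array([ 0.21886175, -0.58523487,  0.25277478]), 'ee_rot': array([-5.11486414e-04,  9.84044299e-01,  1.77922891e-01, -2.60785795e-05]), 'force': array([ 0.05613015,  0.10343883, -0.86962003]), 'torque': array([ 0.02924469, -0.00548446,  0.02125922]), 'width': 0.08562309901245914} 0.022
[[ 0.937  0.35  -0.   ]
 [ 0.35  -0.937  0.001]
 [ 0.    -0.001 -1.   ]]
```

View pics/sc.png

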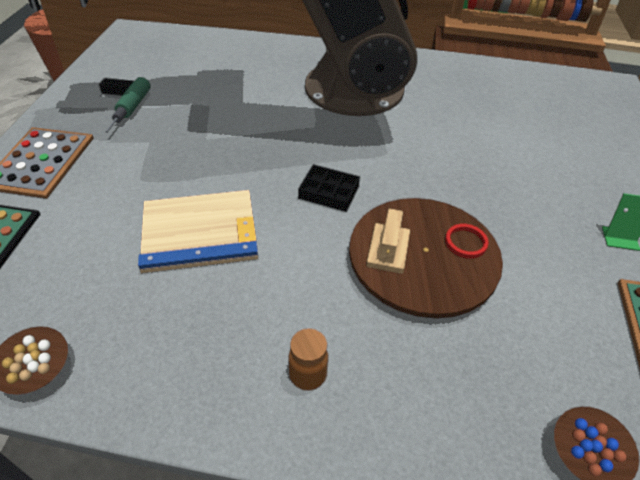

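View pics/si.png

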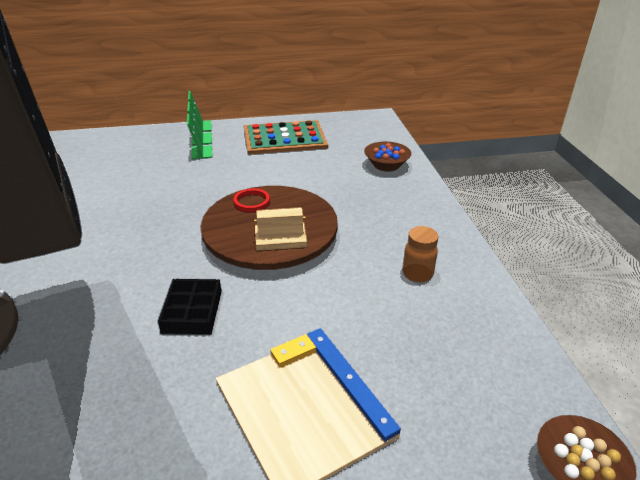

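Scene: turntable centre near (426,249), ring display (390,240), bangle (467,240), jig (200,230). Side: display (280,228), yellow stop (293,350), fence from (318,333) to (392,434).

Run:
```python
from h import *
I={n:ctrl.camera_info(n) for n in('scene','side')}
im={'scene':cv2.imread('pics/sc.png'),'side':cv2.imread('pics/si.png')}
for n in im:
    h=cv2.cvtColor(im[n],cv2.COLOR_BGR2HSV)
    def big(lo,hi,box):
        m=cv2.inRange(h,lo,hi); k=np.zeros_like(m); x0,y0,x1,y1=box; k[y0:y1,x0:x1]=m[y0:y1,x0:x1]
        c=max(cv2.findContours(k,0,2)[0],key=cv2.contourArea); return c
    fb=(100,150,220,300) if 0 else ((130,180,270,280) if n=='scene' else (200,320,410,450))
    for nm,lo,hi,z in(('blue',(105,120,50),(130,255,255),.024),('yellow',(18,150,120),(32,255,255),.024)):
        c=big(lo,hi,fb); q=cv2.approxPolyDP(c,3,True).reshape(-1,2)
        print(n,nm,q.tolist(),plane(I[n],q,z).round(4)[:,:2].tolist())
    tb=(340,190,510,320) if n=='scene' else (190,175,350,275)
    c=big((0,150,120),(6,255,255),tb) ; e=cv2.fitEllipse(c); print('bangle',e[0],plane(I[n],[e[0]],.041).round(4))
rows=[cv2.resize(im['scene'][185:275,130:280],None,fx=5,fy=5,interpolation=2)[:,:],cv2.resize(im['scene'][200:280,355:455],None,fx=5,fy=5,interpolation=2),cv2.resize(im['side'][195:260,235:325],None,fx=5,fy=5,interpolation=2)]
W=800;H=600;o=np.zeros((H,W,3),np.uint8)
a=cv2.resize(im['scene'][200:280,360:420],None,fx=6.5,fy=6.5,interpolation=2);b=cv2.resize(im['side'][200:260,245:315],None,fx=5.5,fy=5.5,interpolation=2)
o[:a.shape[0],:a.shape[1]]=a;o[:b.shape[0],400:400+b.shape[1]]=b;cv2.imwrite('pics/crop.png',o)
```

```text
scene blue [[256, 246], [250, 242], [139, 255], [138, 264], [144, 267], [256, 253]] [[0.5788, -0.0993], [0.5718, -0.1118], [0.6368, -0.2884], [0.6558, -0.2821], [0.6599, -0.2698], [0.5942, -0.0953]]
scene yellow [[250, 217], [237, 219], [240, 241], [254, 239]] [[0.5127, -0.1275], [0.5222, -0.1491], [0.5729, -0.1293], [0.5636, -0.1068]]
bangle (466.97991943359375, 238.75221252441406) [[0.5073 0.2559 0.041 ]]
side blue [[308, 333], [318, 353], [382, 438], [398, 433], [400, 428], [322, 330]] [[0.5697, -0.1029], [0.5777, -0.1437], [0.6319, -0.2912], [0.6534, -0.2879], [0.6579, -0.2815], [0.5914, -0.1005]]
side yellow [[315, 346], [304, 335], [271, 352], [282, 366], [314, 352]] [[0.5757, -0.1299], [0.5632, -0.1059], [0.5114, -0.1304], [0.5239, -0.1584], [0.5723, -0.1409]]
bangle (251.23370361328125, 197.70140075683594) [[0.5132 0.2611 0.041 ]]
```

View pics/crop.png

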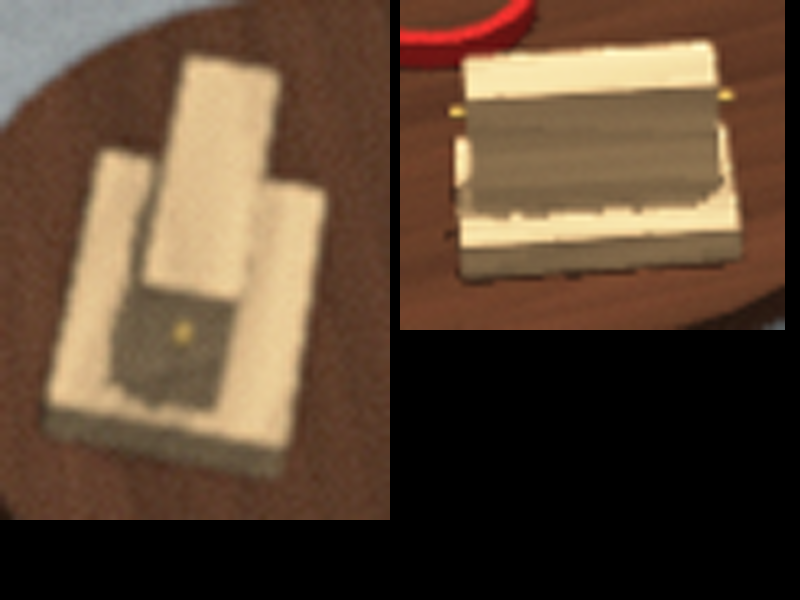

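Crop: rib top quadrilateral (scene crop) corners (190,57),(280,72),(238,298),(145,283); foot visible around it; brass pins stick out of the rib ends.

Run:
```python
from h import *
I={n:ctrl.camera_info(n) for n in('scene','side')}
def rep(n,P,s,o,z):
    q=plane(I[n],np.array(P)/s+o,z)[:,:2]
    a=(q[0]+q[1])/2;b=(q[2]+q[3])/2
    d=a-b;print(n,z,q.round(4).tolist(),'c',q.mean(0).round(4),'len',np.linalg.norm(d).round(4),'w',np.linalg.norm(q[0]-q[1]).round(4),'ang',np.degrees(np.arctan2(d[1],d[0])).round(1))
rep('scene',[(190,57),(280,72),(238,298),(145,283)],6.5,[359.5,199.5],.093)
rep('scene',[(100,150),(325,187),(285,447),(48,402)],6.5,[359.5,199.5],.049)
rep('side',[(463-400,58),(468-400,100),(718-400,88),(713-400,40)],5.5,[244.5,199.5],.093)
print(plane(I['scene'],[(426,249)],.035),plane(I['scene'],[(309,345)],.085))
p,r,s=pose()
C=plane(I['scene'],[(426,249)],.035)
T=I_w=np.array(ctrl.camera_info('wrist')['extrinsics']);Tt=np.eye(4);Tt[:3,:3]=r.as_matrix();Tt[:3,3]=p
print((np.linalg.inv(Tt)@T).round(3), np.round(ctrl.camera_info('wrist')['K'],0).tolist())
```

```text
scene 0.093 [[0.514, 0.1147], [0.5149, 0.1377], [0.5945, 0.1326], [0.594, 0.1103]] c [0.5544 0.1238] len 0.0799 w 0.023 ang 176.6
scene 0.049 [[0.5077, 0.0957], [0.5097, 0.1558], [0.601, 0.1508], [0.5978, 0.0916]] c [0.554  0.1235] len 0.0909 w 0.0601 ang 177.1
side 0.093 [[0.516, 0.1364], [0.5156, 0.1124], [0.5936, 0.106], [0.5962, 0.1335]] c [0.5553 0.1221] len 0.0792 w 0.0239 ang 176.6
[[0.53926237 0.18753376 0.035     ]] [[0.78883976 0.03142973 0.085     ]]
[[-0.    -0.957 -0.291  0.075]
 [ 1.    -0.     0.     0.   ]
 [-0.    -0.291  0.957 -0.121]
 [ 0.     0.     0.     1.   ]] [[356.0, 0.0, 316.0], [0.0, 356.0, 240.0], [0.0, 0.0, 1.0]]
```

apply_moves --commands '[{"offset":[0.87,-0.56,0],"dr":[0,0,-1],"gripper":100},{"offset":[0.87,-0.56,0],"dr":[0,0,-1],"gripper":100},{"offset":[0.87,-0.56,0],"dr":[0,0,-1],"gripper":100},{"offset":[0.87,-0.56,0],"dr":[0,0,-1],"gripper":100},{"offset":[0.87,-0.56,0],"dr":[0,0,-1],"gripper":100},{"offset":[0.87,-0.56,0],"dr":[0,0,-1],"gripper":100},{"offset":[0.87,-0.56,0],"dr":[0,0,-1],"gripper":100},{"offset":[0.87,-0.56,0],"dr":[0,0,-1],"gripper":100},{"offset":[0.87,-0.56,0],"dr":[0,0,-1],"gripper":100},{"offset":[0.87,-0.56,0],"dr":[0,0,-1],"gripper":100},{"offset":[0.87,-0.56,0],"dr":[0,0,-1],"gripper":100},{"offset":[0.87,-0.56,0],"dr":[0,0,-1],"gripper":100}]'

```text
time: 1.6
eef_pos: [0.5278, -0.1717, 0.2533]
ee_rot: [-0.0, 0.571, 0.821, -0.0]
force: [0.0, -0.3, -0.1]
width: 0.0853
```

Run:
```python
from h import *
p,r,s=pose(); print(p.round(4),np.degrees(np.arctan2(*r.as_matrix()[1::-1,1])).round(2),s['time'],ctrl.tip_extent)
a,i=snap('wrist','w1.png'); np.save('w1.npy',i,allow_pickle=True)
h=cv2.cvtColor(a,cv2.COLOR_BGR2HSV)
for nm,lo,hi in(('blue',(105,120,50),(130,255,255)),('yellow',(18,150,120),(32,255,255))):
    c=max(cv2.findContours(cv2.inRange(h,lo,hi),0,2)[0],key=cv2.contourArea); q=cv2.approxPolyDP(c,3,True).reshape(-1,2)
    print(nm,q.tolist(),plane(i,q,.024).round(4)[:,:2].tolist())
```

```text
[ 0.5278 -0.1717  0.2533] 20.37 1.6 0.022
blue [[403, 157], [380, 157], [370, 337], [390, 337]] [[0.5897, -0.0946], [0.5689, -0.1024], [0.6369, -0.2881], [0.6581, -0.2803]]
yellow [[317, 156], [317, 186], [376, 186], [376, 156]] [[0.5117, -0.1227], [0.5218, -0.1498], [0.5763, -0.1295], [0.5649, -0.1029]]
```

View pics/w1.png

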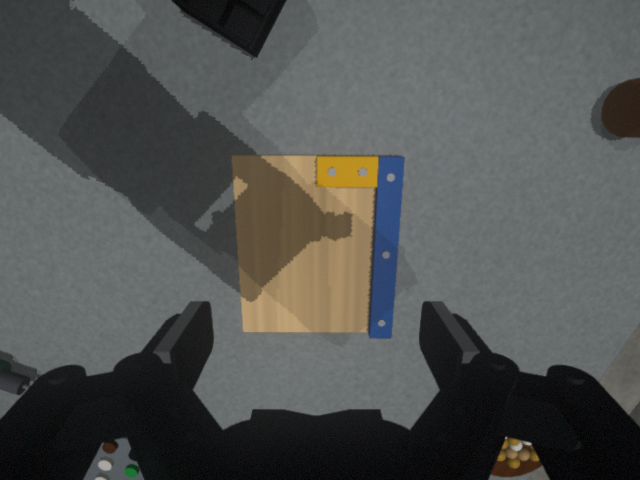

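Wrist view: the empty jig, inner corner near pixel (377,186), fence inner edge x≈370–380. Corner ≈ (0.577, -0.129), jig angle ≈ 20.2°, agreeing with the scene view. Now above the ring display.

apply_moves --commands '[{"offset":[0.534,0.256,0.1],"dr":[0,0,-0.739],"gripper":100},{"offset":[0.534,0.256,0.1],"dr":[0,0,-0.739],"gripper":100},{"offset":[0.534,0.256,0.1],"dr":[0,0,-0.739],"gripper":100},{"offset":[0.534,0.256,0.1],"dr":[0,0,-0.739],"gripper":100},{"offset":[0.534,0.256,0.1],"dr":[0,0,-0.739],"gripper":100},{"offset":[0.534,0.256,0.1],"dr":[0,0,-0.739],"gripper":100},{"offset":[0.534,0.256,0.1],"dr":[0,0,-0.739],"gripper":100},{"offset":[0.534,0.256,0.1],"dr":[0,0,-0.739],"gripper":100},{"offset":[0.534,0.256,0.1],"dr":[0,0,-0.739],"gripper":100}]'

```text
time: 2.78
eef_pos: [0.5548, 0.1233, 0.2035]
ee_rot: [0.0, 0.028, 1.0, -0.0]
force: [-1.0, 0.7, 1.2]
width: 0.0859
```

Run:
```python
from h import *
p,r,s=pose(); print(p.round(4),np.degrees(np.arctan2(*r.as_matrix()[1::-1,1])).round(2),s['time'])
a,i=snap('wrist','w2.png')
h=cv2.cvtColor(a,cv2.COLOR_BGR2HSV)
m=cv2.inRange(h,(8,20,165),(28,150,255))
c=max(cv2.findContours(m,0,2)[0],key=cv2.contourArea); q=cv2.minAreaRect(c); b=cv2.approxPolyDP(c,4,True).reshape(-1,2)
print(b.tolist()); print(plane(i,b,.049)[:,:2].round(4).tolist()); print(plane(i,b,.093)[:,:2].round(4).tolist())
```

```text
[0.5548 0.1233 0.2035] 86.79 2.775
[[0, 125], [2, 276], [39, 257], [1, 201], [37, 183]]
[[0.4615, -0.1106], [0.5828, -0.1475], [0.5675, -0.1095], [0.5188, -0.1277], [0.5066, -0.0936]]
[[0.4648, -0.0726], [0.5667, -0.1036], [0.5539, -0.0716], [0.513, -0.0869], [0.5027, -0.0583]]
```

View pics/w2.png

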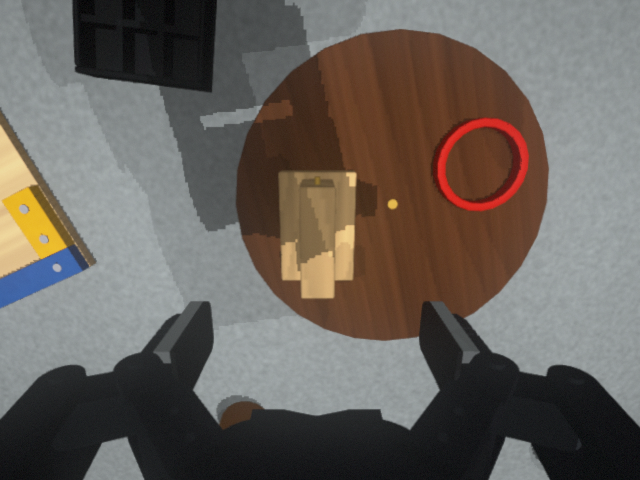

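Wrist view: rib top from (300,186) to (334,298), centred on the jaws and parallel to the pads. Bangle clear at (482,164). Descend and grip.

apply_moves --commands '[{"offset":[0,0,0.12],"dr":[0,0,0],"gripper":100},{"offset":[0,0,0.2],"dr":[0,0,0],"gripper":100},{"offset":[0,0,0.246],"dr":[0,0,0],"gripper":100},{"offset":[0,0,0.246],"dr":[0,0,0],"gripper":100},{"offset":[0,0,0.246],"dr":[0,0,0],"gripper":100},{"offset":[0,0,0.246],"dr":[0,0,0],"gripper":60},{"offset":[0,0,0.246],"dr":[0,0,0],"gripper":40},{"offset":[0,0,0.246],"dr":[0,0,0],"gripper":30},{"offset":[0,0,0.246],"dr":[0,0,0],"gripper":0},{"offset":[0,0,0.246],"dr":[0,0,0],"gripper":0},{"offset":[0,0,0.246],"dr":[0,0,0],"gripper":0},{"offset":[0,0,0.246],"dr":[0,0,0],"gripper":0}]'

```text
time: 4.32
eef_pos: [0.555, 0.1241, 0.0807]
ee_rot: [0.0, 0.026, 1.0, 0.0]
force: [-0.6, 0.2, 5.2]
width: 0.0235
```

apply_moves --commands '[{"offset":[0,0,0],"dr":[0,0,0],"gripper":0},{"offset":[0,0,0],"dr":[0,0,0],"gripper":0},{"offset":[0,0,-0.02],"dr":[0,0,0],"gripper":0},{"offset":[0,0,-0.08],"dr":[0,0,0],"gripper":0},{"offset":[0,0,-0.16],"dr":[0,0,0],"gripper":0},{"offset":[0,0,-0.24],"dr":[0,0,0],"gripper":0},{"offset":[0,0,-0.24],"dr":[0,0,0],"gripper":0},{"offset":[0,0,-0.24],"dr":[0,0,0],"gripper":0}]'

```text
time: 5.32
eef_pos: [0.5542, 0.124, 0.1999]
ee_rot: [-0.0, 0.026, 1.0, -0.0]
force: [0.1, 0.4, -1.3]
width: 0.023
```

Run:
```python
from h import *
p,r,s=pose(); print(p.round(4),np.degrees(np.arctan2(*r.as_matrix()[1::-1,1])).round(2),s['time'],s['force'].round(2),s['width'])
a,i=snap('wrist','w3.png')
```

```text
[0.5542 0.124  0.1999] 87.01 5.325 [ 0.14  0.36 -1.27] 0.02297711439315888
```

View pics/w3.png

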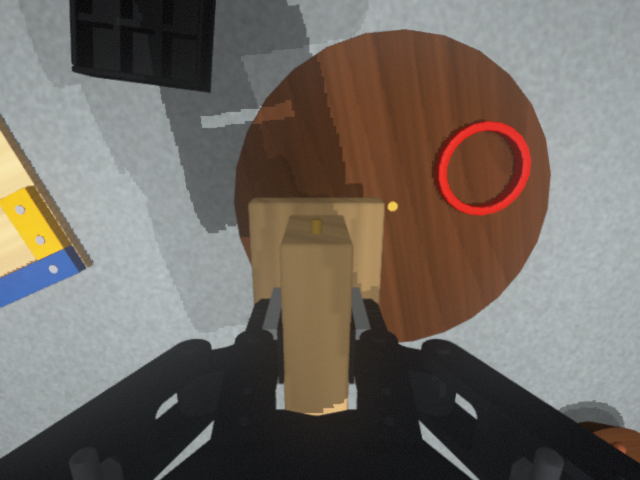

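Wrist view: display held between the pads, foot front edge at row 199 level from (251) to (383); bangle still on the turntable at (484,168). Compute where the display sits in the hand and the transfer.

Run:
```python
from h import *
p,r,s=pose(); i=ctrl.camera_info('wrist'); M=r.as_matrix()
q=plane(i,[(251,199.5),(383,199.5)],p[2]-.0317); t=(q-p)@M; print('foot front edge in tool',t.round(4))
q=plane(i,[(290,216),(344,217.5)],p[2]+.0123); print('rib top front in tool (40)',((q-p)@M).round(4))
ox=t[:,0].mean()-.045; print('ox',ox)
a=np.radians(20.2); tx=np.array([-np.sin(a),np.cos(a)])
for nm,c in(('pre',(.5598,-.1921)),):
    g=np.array(c)-ox*tx; d=np.r_[g-p[:2],0.]; print(nm,g.round(4),'tool frac',(M.T@d/.5).round(4))
print('yaw dr',(np.degrees(np.arctan2(M[1,1],M[0,1]))-20.2)/90)
```

```text
foot front edge in tool [[ 0.0448 -0.0281  0.0318]
 [ 0.0448  0.0292  0.0318]]
rib top front in tool (40) [[ 0.0476 -0.008  -0.0122]
 [ 0.0472  0.0089 -0.0122]]
ox -0.00019243594713300172
pre [ 0.5597 -0.1919] tool frac [-4.420e-02 -6.305e-01  1.000e-04]
yaw dr 0.7423182260180758
```

Run:
```python
from h import *
p,r,s=pose(); i=ctrl.camera_info('wrist'); M=r.as_matrix()
def pr(P): return proj(i,np.array(P)@M.T+p).round(1).tolist()
for th in(0,5,10):
    a=np.radians(th); out=[]
    for y,x,z in((.03,.045,.0317),(.012,.04,.0317),(.012,.04,-.0123),(.012,-.04,-.0123)):
        out.append([x*np.cos(a)-z*np.sin(a),y,x*np.sin(a)+z*np.cos(a)])
    print(th,pr(out))
```

```text
0 [[384.8, 199.1], [343.1, 210.4], [353.1, 239.4], [346.6, 436.8]]
5 [[382.9, 204.0], [342.4, 215.1], [352.1, 233.6], [347.4, 441.6]]
10 [[381.1, 209.5], [341.8, 220.4], [351.2, 228.9], [348.3, 445.9]]
```

apply_moves --commands '[{"offset":[-0.044,-0.63,0],"dr":[0,0,0.742],"gripper":0},{"offset":[-0.044,-0.63,0],"dr":[0,0,0.742],"gripper":0},{"offset":[-0.044,-0.63,0],"dr":[0,0,0.742],"gripper":0},{"offset":[-0.044,-0.63,0],"dr":[0,0,0.742],"gripper":0},{"offset":[-0.044,-0.63,0],"dr":[0,0,0.742],"gripper":0},{"offset":[-0.044,-0.63,0],"dr":[0,0,0.742],"gripper":0},{"offset":[-0.044,-0.63,0],"dr":[0,0,0.742],"gripper":0},{"offset":[-0.044,-0.63,0],"dr":[0,0,0.742],"gripper":0},{"offset":[-0.044,-0.63,0],"dr":[0,0,0.742],"gripper":0},{"offset":[-0.044,-0.63,0.1],"dr":[0,0,0.742],"gripper":0},{"offset":[-0.044,-0.63,0.16],"dr":[0,0,0.742],"gripper":0},{"offset":[-0.044,-0.63,0.16],"dr":[0,0,0.742],"gripper":0}]'

```text
time: 6.88
eef_pos: [0.5594, -0.191, 0.1184]
ee_rot: [-0.002, 0.572, 0.821, -0.0]
force: [0.1, -0.1, -1.2]
width: 0.0237
```

Run:
```python
from h import *
p,r,s=pose(); M=r.as_matrix(); print(p.round(4),np.degrees(np.arctan2(M[1,1],M[0,1])).round(2),s['time'],s['force'].round(2),s['width'],M[:,2].round(4))
a,i=snap('wrist','w4.png')
```

```text
[ 0.5594 -0.191   0.1184] 20.29 6.875 [ 0.07 -0.05 -1.17] 0.02368085580486185 [-0.0039  0.0017 -1.    ]
```

View pics/w4.png

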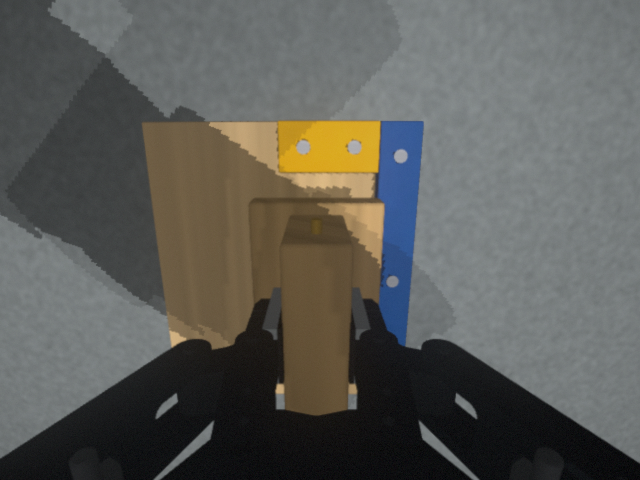

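Wrist view: display above the board, yellow face edge at row 172, fence inner edge near column 379; foot edge (250..384, 200).

Run:
```python
from h import *
p,r,s=pose(); i=ctrl.camera_info('wrist'); M=r.as_matrix()
im=cv2.imread('pics/w4.png');h=cv2.cvtColor(im,cv2.COLOR_BGR2HSV)
b=cv2.inRange(h,(105,120,40),(130,255,255));y=cv2.inRange(h,(18,150,80),(32,255,255))
left=[(np.argmax(b[v]>0)-.5,v) for v in list(range(130,170,8))]
bot=[(u,479-np.argmax(y[::-1,u]>0)+.5) for u in range(290,370,16)]
for nm,q in(('fence',left),('stop',bot)):
    print(nm,q,((plane(i,q,.024)-p)@M).round(4)[:,:2].tolist())
```

```text
fence [(np.float64(381.5), 130), (np.float64(380.5), 138), (np.float64(380.5), 146), (np.float64(380.5), 154), (np.float64(379.5), 162)] [[0.0749, 0.0395], [0.0704, 0.0391], [0.0658, 0.0393], [0.0612, 0.0396], [0.0565, 0.0392]]
stop [(290, np.float64(172.5)), (306, np.float64(172.5)), (322, np.float64(172.5)), (338, np.float64(172.5)), (354, np.float64(172.5))] [[0.0503, -0.0146], [0.0503, -0.0049], [0.0503, 0.0048], [0.0503, 0.0144], [0.0503, 0.0241]]
```

apply_moves --commands '[{"offset":[0,0,0.06],"dr":[0,0,0],"gripper":0},{"offset":[0,0,0.1],"dr":[0,0,0],"gripper":0},{"offset":[0,0,0.117],"dr":[0,0,0],"gripper":0},{"offset":[0,0,0.117],"dr":[0,0,0],"gripper":0},{"offset":[0,0,0.117],"dr":[0,0,0],"gripper":0}]'

```text
time: 7.55
eef_pos: [0.5607, -0.1918, 0.0629]
ee_rot: [0.001, 0.572, 0.82, 0.0]
force: [0.5, -0.2, -0.8]
width: 0.0231
```

apply_moves --commands '[{"offset":[0.004,0.008,0],"dr":[0,0,0],"gripper":0},{"offset":[0.007,0.014,0],"dr":[0,0,0],"gripper":0},{"offset":[0.007,0.014,0],"dr":[0,0,0],"gripper":0},{"offset":[0.007,0.014,0],"dr":[0,0,0],"gripper":0}]'

```text
time: 8.05
eef_pos: [0.5652, -0.186, 0.0619]
ee_rot: [-0.0, 0.572, 0.82, -0.0]
force: [-4.1, -3.3, 0.9]
width: 0.023
```

apply_moves --commands '[{"offset":[0,0,0.002],"dr":[0,0,0],"gripper":0},{"offset":[0,0,0.004],"dr":[0,0,0],"gripper":0},{"offset":[0,0,0.004],"dr":[0,0,0],"gripper":0}]'

```text
time: 8.43
eef_pos: [0.5651, -0.1858, 0.0597]
ee_rot: [-0.001, 0.572, 0.82, -0.0]
force: [-4.8, -2.1, -0.8]
width: 0.0233
```

apply_moves --commands '[{"offset":[0,-0.003,0],"dr":[0,0,0],"gripper":0},{"offset":[0.004,-0.003,0],"dr":[0,0,0],"gripper":0},{"offset":[0.007,-0.003,0],"dr":[0,0,0],"gripper":0},{"offset":[0.007,-0.003,0],"dr":[0,0,0],"gripper":0}]'

```text
time: 8.93
eef_pos: [0.5631, -0.183, 0.0599]
ee_rot: [0.0, 0.572, 0.82, 0.0]
force: [-0.1, -0.2, -2.1]
width: 0.0234
```

apply_moves --commands '[{"offset":[0.002,0,0],"dr":[0,0,0],"gripper":0},{"offset":[0.002,0,0],"dr":[0,0,0],"gripper":0}]'

```text
time: 9.18
eef_pos: [0.563, -0.1828, 0.06]
ee_rot: [0.001, 0.572, 0.82, -0.0]
force: [1.2, -5.1, -1.2]
width: 0.0235
```

apply_moves --commands '[{"offset":[-0.0005,0,0.003],"dr":[0,0,0],"gripper":0},{"offset":[-0.0005,0,0.005],"dr":[0,0,0],"gripper":0},{"offset":[-0.0005,0,0.005],"dr":[0,0,0],"gripper":0}]'

```text
time: 9.55
eef_pos: [0.5632, -0.1829, 0.0578]
ee_rot: [0.001, 0.572, 0.82, 0.0]
force: [1.4, -4.8, 3.5]
width: 0.0235
```

apply_moves --commands '[{"offset":[0,0,0.001],"dr":[0,0,0],"gripper":0},{"offset":[0,0,0.001],"dr":[0,0,0],"gripper":0}]'

```text
time: 9.8
eef_pos: [0.5632, -0.1829, 0.0577]
ee_rot: [0.001, 0.572, 0.82, 0.0]
force: [0.2, -4.3, 9.5]
width: 0.0233
```

apply_moves --commands '[{"offset":[0,0,-0.001],"dr":[0,0,0],"gripper":0},{"offset":[0,0.003,-0.001],"dr":[0,0,0],"gripper":0},{"offset":[0,0.005,-0.001],"dr":[0,0,0],"gripper":0},{"offset":[0,0.005,-0.001],"dr":[0,0,0],"gripper":0}]'

```text
time: 10.3
eef_pos: [0.564, -0.1825, 0.0578]
ee_rot: [-0.001, 0.572, 0.82, -0.001]
force: [-9.7, -11.0, 10.3]
width: 0.0231
```

apply_moves --commands '[{"offset":[0,0.002,0],"dr":[0,0,0],"gripper":0},{"offset":[0,0.003,0],"dr":[0,0,0],"gripper":0},{"offset":[0,0.003,0],"dr":[0,0,0],"gripper":0}]'

```text
time: 10.68
eef_pos: [0.5641, -0.1825, 0.0579]
ee_rot: [-0.002, 0.572, 0.82, -0.002]
force: [-17.5, -16.2, 14.8]
width: 0.0231
```

apply_moves --commands '[{"offset":[-0.0006,0,-0.0006],"dr":[0,0,0],"gripper":0},{"offset":[-0.0006,0,-0.0006],"dr":[0,0,0],"gripper":0},{"offset":[-0.0006,0,-0.0006],"dr":[0,0,0],"gripper":0}]'

```text
time: 11.05
eef_pos: [0.5641, -0.1824, 0.0579]
ee_rot: [-0.002, 0.572, 0.82, -0.001]
force: [-17.9, -15.5, 12.5]
width: 0.0235
```

Run:
```python
from h import *
p,r,s=pose(); M=r.as_matrix(); f=s['force']; print(p.round(4),np.degrees(np.arctan2(M[1,1],M[0,1])).round(2),s['time'],f.round(2),s['torque'].round(2),M[:,2].round(4))
a,i=snap('wrist','w5.png'); b,j=snap('side','s5.png'); c,k=snap('scene','c5.png')
o=np.zeros((600,800,3),np.uint8)
o[:300,:400]=cv2.resize(a,(400,300)); o[:300,400:]=cv2.resize(c[190:280,130:250],(400,300),interpolation=2)
o[300:,:400]=cv2.resize(b[320:440,220:380],(400,300),interpolation=2); o[300:,400:]=cv2.resize(a[130:280,230:430],(400,300),interpolation=2)
cv2.imwrite('pics/fin.png',o)
f=ctrl.get_obs()['force'];x=np.radians(20.2);print('jig x,y,z',f[0]*np.cos(x)+f[1]*np.sin(x),-f[0]*np.sin(x)+f[1]*np.cos(x),f[2])
```

```text
[ 0.5641 -0.1824  0.0579] 20.26 11.05 [-17.94 -15.53  12.52] [-2.52  2.62  0.18] [-4.9e-03 -2.0e-04 -1.0e+00]
jig x,y,z -21.014681393279865 -7.375038132462415 12.34448271438556
```

View pics/fin.png

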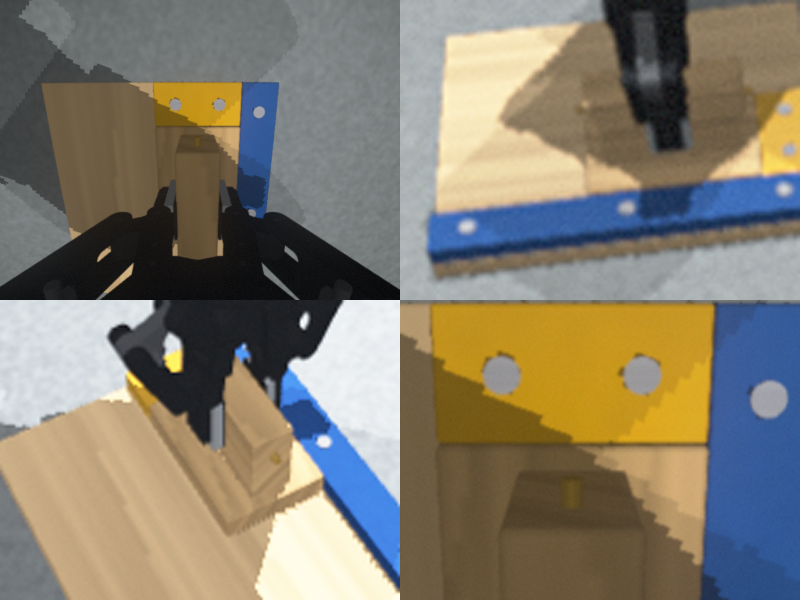

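Composite: foot edge meets the yellow face with no gap visible, fence side closed up, foot down on the board. The tool leans ~0.3° toward the fence under the push, so I counter that and check again.

apply_moves --commands '[{"offset":[0,-0.0005,0],"dr":[-0.002,0,0],"gripper":0},{"offset":[0,-0.0005,0],"dr":[-0.004,0,0],"gripper":0},{"offset":[0,-0.0005,0],"dr":[-0.004,0,0],"gripper":0},{"offset":[0,-0.0005,0],"dr":[-0.004,0,0],"gripper":0}]'

```text
time: 11.7
eef_pos: [0.564, -0.1825, 0.0578]
ee_rot: [-0.0, 0.572, 0.82, 0.001]
force: [-15.9, -14.9, 10.8]
width: 0.0232
```

Run:
```python
from h import *
p,r,s=pose(); M=r.as_matrix(); f=s['force'];x=np.radians(20.2);print(p.round(4),M[:,2].round(4),'jig x,y,z',f[0]*np.cos(x)+f[1]*np.sin(x),-f[0]*np.sin(x)+f[1]*np.cos(x),f[2],s['time'])
```

```text
[ 0.564  -0.1825  0.0578] [ 0.001   0.0019 -1.    ] jig x,y,z -20.031542100464932 -8.514930160545703 10.776781323391853 11.7
```

Upright again, with 20 N sideways, 8.5 N towards the stop and 11 N down. One last look at the turntable before I hand in.

Run:
```python
from h import *
a,i=snap('scene','c6.png'); h=cv2.cvtColor(a,cv2.COLOR_BGR2HSV)
m=cv2.inRange(h,(0,150,120),(6,255,255)); m[:,:340]=0;m[:190]=0;m[320:]=0;m[:,510:]=0
c=max(cv2.findContours(m,0,2)[0],key=cv2.contourArea);e=cv2.fitEllipse(c);print('bangle',plane(i,[e[0]],.041).round(4))
d=cv2.absdiff(a,cv2.imread('pics/sc.png')).max(2); print('jar diff',d[330:390,285:332].mean(),'box diff',d[165:210,298:360].mean())
print(ctrl.get_obs()['force']); print(ctrl.job_done())
```

```text
bangle [[0.5089 0.2565 0.041 ]]
jar diff 15.242553191489362 box diff 18.370967741935484
[-16.39758884 -15.8275361   10.52871315]
the job is handed in; nothing more can be done
None
```

I lifted the ring display off the turntable, set it foot down in the jig against the yellow stop and the blue fence, and handed in at about 12 s while still gripping and pressing it.

- **Push at hand-in:** about 11 N down, 20 N against the fence and 8 to 9 N towards the stop. The tool was upright to about 0.1°, after I corrected a 0.3° lean towards the fence.
- **Seating:** the measured position matched the fence, stop and board contacts felt earlier to about 0.2 mm. The last jig pictures, taken just before the lean correction, showed no gap at the stop or fence. I checked seating after the correction only by force and pose.
- **Bangle:** it is still on the turntable, within 2 mm of where it started.
- **Jar and ring box:** my last check was not clean. Pixel differences from the first picture were 15 and 18 grey levels, and I handed in without viewing that picture. Shadows from the arm and image noise may explain this, and nothing was commanded near either object, but I have not confirmed that they stayed put.

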